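# Set out the inks for a tile print run

### The job

Set out the inks around the two tiles: stand the rust-red jar on the middle of the yellow tile, the mauve jar on the middle of the round cork mat between the tiles, and the blue jar on the table squarely behind the mint-green tile (the side away from the robot), centred on it with about 3 cm between the tile's back edge and the jar. Then put the little black pot centrally on top of the mauve jar. Keep all of them upright, and do not shift the peach-coloured jar.

Things in the scene. Friction and masses are not known exactly. Their poses are not given: they have to be found in the camera images.
- blue_jar: Closed round glass ink jar, 56 mm diameter, 62 mm tall, about 0.18 kg, deep blue ink with a white paper band, steel rim, flat lid with a deep blue disc on top. Origin: centre of its underside; z up, axially symmetric. Starts standing on the table.
- rust_jar: Closed round glass ink jar, 56 mm diameter, 62 mm tall, about 0.18 kg, rust-red ink with a white paper band, steel rim, flat lid with a rust-red disc on top. Origin: centre of its underside; z up, axially symmetric. Starts standing on the table.
- mauve_jar: Closed round glass ink jar, 56 mm diameter, 62 mm tall, about 0.18 kg, mauve ink with a white paper band, steel rim, flat lid with a mauve disc on top. Origin: centre of its underside; z up, axially symmetric. Starts standing on the table.
- black_pot: Small all-black round plastic pot, 42 mm diameter, 38 mm tall, about 0.06 kg, flat top and bottom. Origin: centre of its underside; z up. Starts standing on the table.
- mint_tile: Mint-green square ceramic tile, 100 x 100 x 8 mm, fixed on the table on one side of the cork mat (left or right, shuffled with the yellow tile). Origin: centre of its underside; z up, x points squarely out of its back edge (away from the robot, within 0.3 rad of straight ahead), y to its left edge. The blue jar's place: 108 mm along +x (half tile 50, gap 30, jar radius 28).
- yellow_tile: Yellow square ceramic tile, 100 x 100 x 8 mm, lying fixed on the table on the other side of the cork mat, 130 to 145 mm from it centre to centre. Origin: centre of its underside (the top is 8 mm higher); axes as for the mint tile.
- mat: Round cork mat, 90 mm diameter, 4 mm thick, fixed on the table between the mint and the yellow tile. Origin: centre of its underside.
- amber_jar: Bystander: peach-coloured jar, 52 mm diameter, 50 mm tall, standing loose behind the cork mat, some 20 cm beyond it. Origin: centre of its underside. Leave it alone.
There are look-alikes about, which are no part of the job. What is shaped like the blue_jar but turquoise is not meant.

How it is judged:
At the end, for the whole second after the job is handed in: Blue jar on the table, centre 93 to 123 mm behind the mint tile's centre and within 15 mm of its midline; rust jar on the yellow tile and mauve jar on the mat, each within 15 mm of centre; black pot on the mauve lid within 10 mm. All upright within 0.1 rad, released, at rest (x of blue_jar in the frame of mint_tile between 0.093 and 0.123 m and y of blue_jar in the frame of mint_tile between -0.015 and 0.015 m and height (world z) of blue_jar between -0.003 and 0.004 m and horizontal distance between rust_jar and yellow_tile below 0.015 m and z of rust_jar in the frame of yellow_tile between 0.005 and 0.012 m and horizontal distance between mauve_jar and mat below 0.015 m and z of mauve_jar in the frame of mat between 0.001 and 0.008 m and horizontal distance between black_pot and mauve_jar below 0.01 m and z of black_pot in the frame of mauve_jar between 0.058 and 0.066 m and angle between each of blue_jar, rust_jar, mauve_jar, black_pot's own z axis and vertical below 0.1 rad and linear speed of each of blue_jar, rust_jar, mauve_jar, black_pot below 0.01 m/s); the robot touches nothing.
It fails at once if the peach-coloured bystander jar is shifted by more than 15 mm (distance of amber_jar from where it was at the start of the episode above 0.015 m).
It fails at once if a jar or the pot is tipped by more than 0.6 rad (angle between any of blue_jar, rust_jar, mauve_jar, black_pot's own z axis and vertical above 0.6 rad).
It also fails if it takes over 112 s, if anything falls off the work surface, if the arm or the gripper's body presses on something with over 40 N, if the wrist force passes 120 N, or if a joint passes its speed limit or range.

### The arm

A 7-joint arm with a two-finger parallel gripper is mounted at the origin on the work surface. World frame = base frame: x ahead of the robot, y to its left, z up, the work surface at z = 0. Lengths are in m, angles in rad, forces in N, time in s.
With the tool pointing down it reaches from about 0.35 to 0.9 m from the base axis. Payload 8.1 kg.
Tool frame: the origin (TCP) lies on the front face of the gripper's body, between the roots of the fingers; the fingertips stand 66 mm ahead of it and the grasp point (between the pads) lies 47 mm ahead of it (arm.finger_overhang is the distance from the TCP to the fingertips, in m); z points along the fingers, y is the line along which they close (so a half turn about z gives the same grasp; the last joint's range is limited). The gripper opens to 92 mm and grips with 3 to 60 N. Pads are 19 mm wide; open, the fingers measure 130 mm over their backs; the gripper's body (75 mm by 190 mm) begins 47 mm behind the grasp point.
Start: joints at [1.022, 0.434, 0.025, 1.573, -0.012, 1.134, -0.075], TCP at [0.269, -0.564, 0.292] pointing down, gripper open.
Joint ranges: [-2.62, 2.62], [-0.44, 2.09], [-1.27, 1.32], [0.08, 2.57], [-1.32, 4.46], [0.12, 2], [-2.74, 2.74]. Speed limits (rad/s): [2.22, 2.22, 3.01, 3.01, 3.14, 3.14, 3.14].

### API

Orientations are given as a rotation vector (axis times angle).
In Python, from cell import readout, cams, workorder, spotter, arm gives the robot as it stands.
- The arm moves only by the tool step_hand, called after "Emit:" in YAML: its name, and indented under it one key for each argument. Schema: {"type":"object","properties":{"offsets":{"type":"array","items":{"type":"array","prefixItems":[{"type":"array","items":{"type":"number"},"minItems":3,"maxItems":3},{"type":"number"},{"type":"number"}],"minItems":3,"maxItems":3},"minItems":1,"maxItems":10},"grip_force":{"type":"number"},"only":{"type":"string"},"quiet":{"type":"boolean"},"lines":{"type":"string"}},"required":["offsets"],"additionalProperties":false}. offsets is a list of rows, 1 to 10 of them, each written [[dx, dy, dz], turn, opening]: dx, dy, dz in a scale on which 1.0 is 400 mm, then a turn about the tool's z in fractions of the full range, 1 being pi rad, then the opening from 0.0 (shut) to 1.0 (fully open); each row shifts and turns the commanded pose from where the row before left it, along the tool's axes as they then stand; what a row does not reach is not made up. A row lasts 1/10 s, in which the tool goes at most 0.05 m and 0.15 rad, less where a joint would pass 70% of its speed; a pose out of reach is approached as far as the arm can. The fingers move at their own pace and stop on an object; grip_force is the grip in N (left out, the last holds). Time passes only in rows, so rows that do not move let the fingers close. The tool returns the time, the measured TCP pose, the force, the opening and the grip force at its end. only (a regular expression) keeps the lines of the reply that match it, lines (a string "A,B") keeps lines A to B, and quiet returns only ok. Input that does not fit is refused with a message, and nothing moves.
- readout.observe(): the state, without advancing time (a new reading comes with each control period).
- cams.get_image(name): name is "scene" or "top"; returns a dict with "image" (480x640x3 uint8, blue, green, red), "fx", "fy", "cx", "cy" (pixels), "cam_to_world" (4x4, takes a point from camera to world coordinates). Camera axes: x right, y down, z forward; pixel columns grow to the right and rows downward; lengths in m; the calibration is good to about 2 mm. A picture is of the moment at which its call begins. There is no depth.
- workorder.sign_off(): hands the job in; it is judged then, once.
Trained networks look in a picture, given as the dict that the camera call returned (one of the last four; its "shot" number tells which), for a name from the list of things; names that differ only in an ending like _2 or _b are one class to them, and where a whole thing is asked for, a point or a joint stands for the part that bears it (a point fixed in the world has none). Each returns a list of dicts, best first, with "score" (0 to 1); they miss things now and then, are a little off and sometimes report something else, mostly with a low value. They report only what shows in the picture. A call takes as long as a camera call. They do not tell look-alikes from the thing itself.
- spotter.boxes_of(picture, name): "centre" ([x, y, z] in m, in the coordinates of the camera as it stood for that picture, good to about 4 mm: the middle of the surface that is visible of it).
The state is a dict: "clock": time; "joints": joint angles; "dq": joint speeds; "joint_efforts": joint torques, N m; "position": TCP position; "ee_rot": TCP orientation; "force": force on the tool from outside, world axes, zero at the start; "ft_torque": the same for the moment, N m; "width": opening from 0.0 (shut) to 1.0 (fully open); "gripper_force": force on a finger pad.
Only numpy, scipy, OpenCV 4.12 (cv2) and the standard library are available. Lean on these libraries where they do the work, as an engineer would, in place of code of your own. Each camera call takes 0.05 s, during which the arm holds its last target. There are 200 camera calls.

## Working session

There is one attempt and no reset: what is moved stays moved. The work goes in short steps, Python scripts to look and compute and a tool call to move; the robot and the scene stay as the last step left them, time stands still between calls to the robot, and variables do not carry over. Pictures are saved under pics/ and viewed, at most 14 in all, crops included, and the job is handed in when it is done.

```bash
mkdir -p pics; cat > h.py <<'E'
import numpy as np, cv2
from scipy.spatial.transform import Rotation as R
from cell import readout, cams, workorder, spotter, arm
def ray(p,u,v,z):
    T=np.array(p["cam_to_world"]); d=T[:3,:3]@np.array([(u-p["cx"])/p["fx"],(v-p["cy"])/p["fy"],1.])
    return T[:3,3]+d*(z-T[2,3])/d[2]
def proj(p,w):
    T=np.array(p["cam_to_world"]); c=T[:3,:3].T@(np.array(w)-T[:3,3])
    return np.array([p["fx"]*c[0]/c[2]+p["cx"],p["fy"]*c[1]/c[2]+p["cy"]])
def world(p,c):
    T=np.array(p["cam_to_world"]); return T[:3,:3]@np.array(c)+T[:3,3]
E
python3 - <<'E'
from h import *
for n in ("scene","top"):
    p=cams.get_image(n); cv2.imwrite(f"pics/{n}0.png",p["image"])
    print(n,np.round(np.array(p["cam_to_world"]),3).tolist(),p["fx"])
    for k in "blue_jar rust_jar mauve_jar black_pot mint_tile yellow_tile mat amber_jar".split():
        for d in spotter.boxes_of(p,k)[:4]:
            w=world(p,d["centre"]); print(k,round(d["score"],2),np.round(w,3),np.round(proj(p,w)))
s=readout.observe(); print(s["clock"],s["position"],R.from_rotvec(s["ee_rot"]).as_matrix().round(3).tolist(),s["force"],s["width"])
E
```

```text
scene [[0.237, 0.626, -0.743, 1.421], [0.971, -0.167, 0.169, -0.252], [-0.018, -0.762, -0.647, 0.849], [0.0, 0.0, 0.0, 1.0]] 504.71466723772863
blue_jar 0.97 [ 0.422 -0.451  0.044] [155. 244.]
blue_jar 0.87 [ 0.344 -0.241  0.047] [238. 210.]
blue_jar 0.85 [ 0.452 -0.335  0.057] [203. 239.]
blue_jar 0.82 [ 0.336 -0.414  0.052] [169. 218.]
rust_jar 0.73 [0.569 0.358 0.048] [489. 225.]
mauve_jar 0.7 [ 0.57  -0.335  0.05 ] [206. 275.]
black_pot 0.66 [0.449 0.331 0.035] [457. 203.]
mint_tile 0.63 [0.486 0.115 0.012] [384. 232.]
mint_tile 0.16 [0.449 0.331 0.03 ] [457. 204.]
yellow_tile 0.73 [ 0.458 -0.156  0.009] [278. 243.]
mat 0.79 [ 0.469 -0.016  0.006] [333. 238.]
amber_jar 0.67 [ 0.724 -0.003  0.05 ] [368. 296.]
top [[0.026, -0.998, 0.05, 0.463], [-0.999, -0.025, 0.03, -0.056], [-0.029, -0.05, -0.998, 1.085], [0.0, 0.0, 0.0, 1.0]] 513.1970439243836
blue_jar 0.85 [ 0.306 -0.318  0.061] [468. 346.]
blue_jar 0.84 [ 0.401 -0.441  0.064] [533. 300.]
blue_jar 0.8 [ 0.433 -0.33   0.061] [476. 282.]
blue_jar 0.69 [ 0.319 -0.409  0.064] [516. 342.]
rust_jar 0.72 [0.55  0.365 0.06 ] [130. 215.]
mauve_jar 0.78 [ 0.544 -0.334  0.063] [478. 225.]
black_pot 0.73 [0.433 0.326 0.04 ] [150. 272.]
mint_tile 0.93 [0.478 0.125 0.012] [251. 254.]
mint_tile 0.5 [ 0.435 -0.328  0.061] [474. 280.]
yellow_tile 0.91 [ 0.449 -0.154  0.008] [383. 271.]
mat 0.6 [ 0.471 -0.014  0.005] [317. 259.]
amber_jar 0.57 [0.705 0.006 0.05 ] [310. 144.]
0.9 [ 0.26944957 -0.5639314   0.29223949] [[0.902, 0.431, -0.0], [0.431, -0.902, -0.0], [-0.0, 0.0, -1.0]] [ 0.11859403  0.20861179 -0.72864536] 0.999706983263022
```

View pics/top0.png

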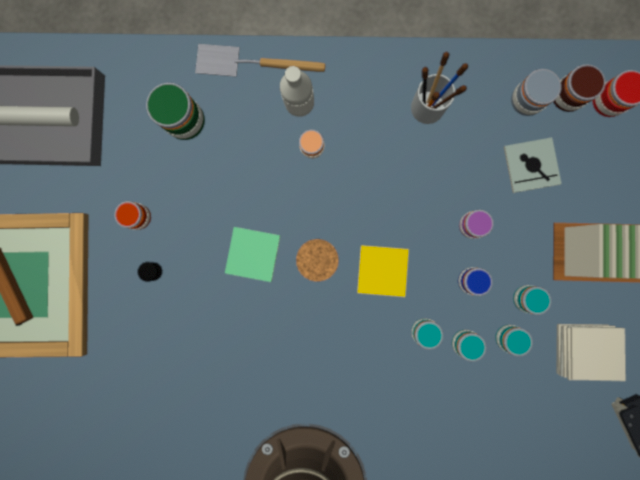

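View pics/scene0.png

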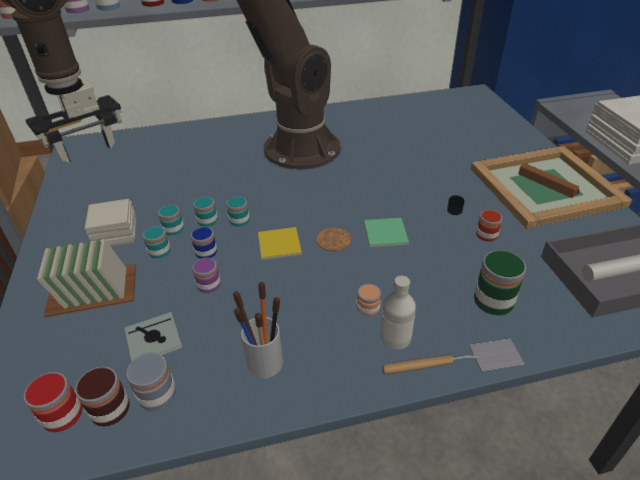

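Top view: the blue jar is at (476,282). Look-alikes are the turquoise jars at (428,334), (470,346), (515,341) and (533,300). Mauve is at (478,224), with nothing like it nearby. Rust is at (130,215), and the big red and brown pots at (628,90) and (582,85) are too large to be it. The black pot is at (150,271), and the peach jar at (311,143). I choose by lid colour, and will measure and check in one crop.

```bash
cat >> h.py <<'E'
# name: (seed px in top, hsv lo, hi, height of visible face)
SPEC=dict(blue=((476,282),(112,150,60),(128,255,255),.062),mauve=((478,224),(135,80,80),(160,255,255),.062),
 rust=((130,215),(0,150,100),(12,255,255),.062),mint=((252,254),(55,60,90),(85,200,255),.008),
 yellow=((383,271),(20,150,90),(35,255,255),.008),mat=((317,260),(5,60,60),(20,255,255),.004),
 amber=((311,143),(3,60,150),(18,190,255),.05),black=((150,271),(0,0,0),(180,255,45),.038))
def seg(p,k,seed=None,r=45,z=None):
    s,lo,hi,h=SPEC[k]; s=seed if seed is not None else s; z=h if z is None else z
    m=cv2.inRange(cv2.cvtColor(p["image"],cv2.COLOR_BGR2HSV),lo,hi)
    w=np.zeros_like(m); cv2.circle(w,(int(s[0]),int(s[1])),r,255,-1); m&=w
    cs=cv2.findContours(m,cv2.RETR_EXTERNAL,cv2.CHAIN_APPROX_NONE)[0]
    if not cs: return None
    c=max(cs,key=cv2.contourArea); M=cv2.moments(c); u,v=M["m10"]/M["m00"],M["m01"]/M["m00"]
    return dict(px=(u,v),w=ray(p,u,v,z),area=M["m00"],c=c)
E
python3 - <<'E'
from h import *
p=cams.get_image("top")
for k in SPEC:
    d=seg(p,k)
    if d is None: print(k,None);continue
    e=cv2.minAreaRect(d["c"]); q=cv2.boxPoints(e)
    W=np.array([ray(p,*a,SPEC[k][3])[:2] for a in q])
    print(k,np.round(d["px"],1),d["area"],np.round(d["w"],4),"sides",np.round(np.linalg.norm(W-np.roll(W,-1,0),axis=1),3),
      "ang",np.round(np.mod(np.arctan2(*(np.roll(W,-1,0)-W).T[::-1])+.785,1.5708)-.785,3),"boxctr",np.round(W.mean(0),4))
a=p["image"][190:370,400:560]; b=p["image"][190:300,90:200]
a=cv2.resize(a,None,fx=3,fy=3);b=cv2.resize(b,None,fx=2.2,fy=2.2)
o=np.zeros((540,740,3),np.uint8); o[:,:480]=a; o[:b.shape[0],490:490+b.shape[1]]=b
cv2.imwrite("pics/crop.png",o)
E
```

```text
blue [478.3 281.5] 373.5 [ 0.4336 -0.3353  0.062 ] sides [0.043 0.041 0.043 0.041] ang [0.027 0.01  0.028 0.012] boxctr [ 0.4336 -0.3347]
mauve [479.4 222.9] 385.5 [ 0.5495 -0.3362  0.062 ] sides [0.044 0.044 0.044 0.044] ang [-0.762 -0.775 -0.763 -0.772] boxctr [ 0.5498 -0.3359]
rust [126.9 214.1] 355.0 [0.5504 0.3711 0.062 ] sides [0.043 0.044 0.043 0.044] ang [-0.755 -0.748 -0.755 -0.746] boxctr [0.5506 0.3709]
mint [252. 254.] 2265.0 [0.4768 0.1232 0.008 ] sides [0.103 0.103 0.102 0.103] ang [-0.154 -0.163 -0.158 -0.16 ] boxctr [0.4772 0.1233]
yellow [382.6 270.6] 2160.5 [ 0.4493 -0.1518  0.008 ] sides [0.099 0.099 0.099 0.099] ang [-0.054 -0.052 -0.059 -0.049] boxctr [ 0.4494 -0.1518]
mat [316.8 259.7] 1352.5 [ 0.4685 -0.0136  0.004 ] sides [0.088 0.089 0.087 0.088] ang [-0.436 -0.439 -0.439 -0.435] boxctr [ 0.4684 -0.0141]
amber [310.8 141.1] 343.0 [0.7096 0.0033 0.05  ] sides [0.043 0.043 0.043 0.043] ang [0.019 0.026 0.02  0.028] boxctr [0.7088 0.004 ]
black [149.5 271.2] 318.5 [0.4357 0.3288 0.038 ] sides [0.048 0.035 0.048 0.035] ang [0.026 0.042 0.027 0.045] boxctr [0.4351 0.3287]
```

View pics/crop.png

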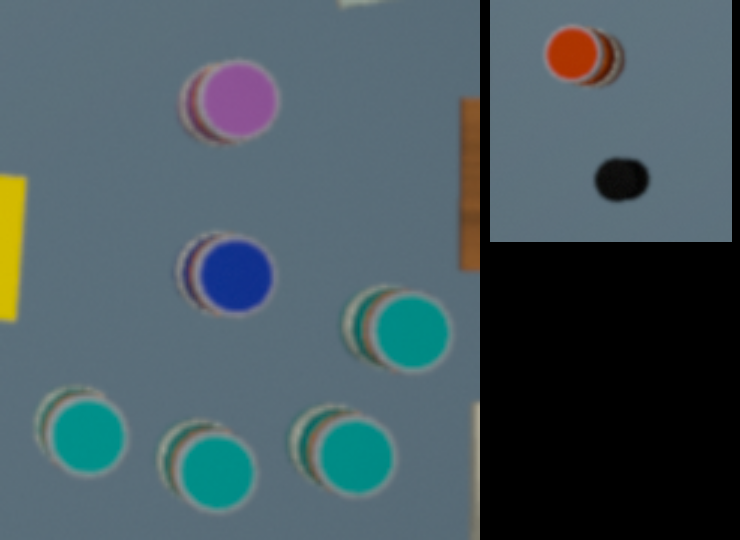

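The crop shows the blue lid is alone at (478,281); its four neighbours are clearly turquoise. Mauve, rust and the black pot are unambiguous. All sizes and heights match, so I square the tool to the world axes and go to the blue jar.

The rows are not in the units I measure in: shifts go in shares of 400 mm and turns go in shares of pi rad. I convert before sending: 0.1486 rad / 3.1416 = 0.0473.

Emit:
step_hand:
  offsets:
    - [[0,0,0],0.0473,0.9]
    - [[0,0,0],0.0473,0.9]
    - [[0,0,0],0.0473,0.9]
    - [[0,0,0],0,0.9]
  grip_force: 25

```text
clock: 1.35
position: [0.2696, -0.5639, 0.2922]
ee_rot: [3.141, -0.004, -0.0]
force: [0.6, 0.5, -0.6]
width: 0.902
gripper_force: 0.0
```

```bash
python3 - <<'E'
from h import *
s=readout.observe(); M=R.from_rotvec(s["ee_rot"]).as_matrix(); print(M.round(4).tolist(), M.T@(np.array([.4336,-.335,.092])-s["position"]))
E
```

```text
[[1.0, -0.0023, -0.0002], [-0.0023, -1.0, -0.0002], [-0.0002, 0.0002, -1.0]] [ 0.16352023 -0.22928548  0.20018239]
```

Converted, -0.037 m / 0.4 = -0.0925, 0.033 m / 0.4 = 0.0825.

Emit:
step_hand:
  offsets:
    - [[0.0825,-0.0925,0],0,0.9]
    - [[0.0825,-0.0925,0],0,0.9]
    - [[0.0825,-0.0925,0],0,0.9]
    - [[0.0825,-0.0925,0.025],0,0.9]
    - [[0.0788,-0.0925,0.05],0,0.9]
    - [[0,-0.055,0.075],0,0.9]
    - [[0,-0.0558,0.075],0,0.9]
    - [[0,0,0.05],0,0.9]
    - [[0,0,0],0,0.9]
    - [[0,0,0],0,0.9]

```text
clock: 2.35
position: [0.4312, -0.3374, 0.1838]
ee_rot: [3.141, 0.003, 0.0]
force: [-0.1, -0.4, 0.6]
width: 0.903
gripper_force: 0.0
```

```bash
python3 - <<'E'
from h import *
p=cams.get_image("scene"); cv2.imwrite("pics/s1.png",p["image"])
s=readout.observe(); M=R.from_rotvec(s["ee_rot"]).as_matrix(); print(M.T@(np.array([.4336,-.335,.092])-s["position"]))
E
```

```text
[ 0.0020336  -0.00298656  0.09241458]
```

View pics/s1.png

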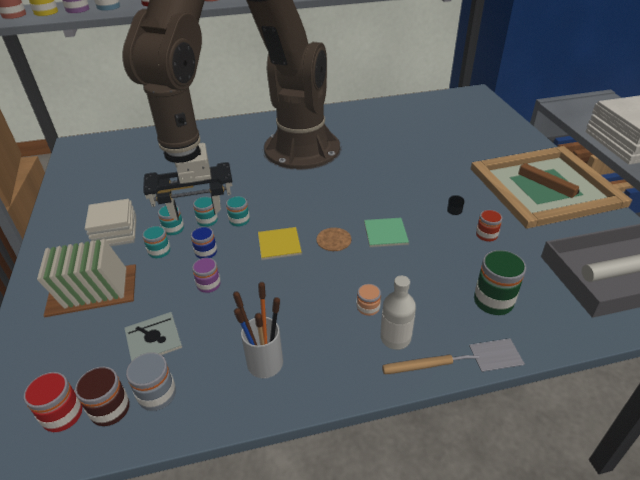

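The fingers at columns 175 and 230 straddle the blue jar at (204,243) symmetrically, so I go down and grip.

Converted, 0.03 m / 0.4 = 0.075, -0.001 m / 0.4 = -0.0025.

Emit:
step_hand:
  offsets:
    - [[0.0025,-0.0025,0.075],0,0.9]
    - [[0,0,0.075],0,0.9]
    - [[0,0,0.075],0,0.9]
    - [[0,0,0],0,0.9]
    - [[0,0,0],0,0.9]
    - [[0,0,0],0,0.3]
    - [[0,0,0],0,0.3]
    - [[0,0,0],0,0.3]
    - [[0,0,0],0,0.3]
    - [[0,0,0],0,0.3]
  grip_force: 25

```text
clock: 3.4
position: [0.4324, -0.336, 0.0941]
ee_rot: [3.141, 0.0, 0.001]
force: [-0.5, 0.6, 5.9]
width: 0.6
gripper_force: 25.0
```

Emit:
step_hand:
  offsets:
    - [[0,0,0],0,0.3]
    - [[0,0,0],0,0.3]
    - [[0,0,-0.05],0,0.3]
    - [[0,0,-0.1],0,0.3]
    - [[0,0,-0.1],0,0.3]
    - [[0,0,-0.05],0,0.3]
    - [[0,0,0],0,0.3]

```text
clock: 4.1
position: [0.4333, -0.3367, 0.2164]
ee_rot: [3.139, 0.0, 0.007]
force: [1.7, 1.5, -2.5]
width: 0.607
gripper_force: 25.0
```

```bash
python3 - <<'E'
from h import *
s=readout.observe(); M=R.from_rotvec(s["ee_rot"]).as_matrix(); print(s["width"]*92,M.T@(np.array([.5836,.1063,.095])-s["position"]))
E
```

```text
55.81330860672741 [ 0.14974609 -0.44333442  0.12079507]
```

Converted, -0.0443 m / 0.4 = -0.1108, 0.015 m / 0.4 = 0.0375.

Emit:
step_hand:
  offsets:
    - [[0.0375,-0.1108,0],0,0.3]
    - [[0.0375,-0.1108,0],0,0.3]
    - [[0.0375,-0.1108,0],0,0.3]
    - [[0.0375,-0.1108,0],0,0.3]
    - [[0.0375,-0.1108,0],0,0.3]
    - [[0.0375,-0.1108,0],0,0.3]
    - [[0.0375,-0.1108,0],0,0.3]
    - [[0.0375,-0.1108,0],0,0.3]
    - [[0.0375,-0.1108,0],0,0.3]
    - [[0.0375,-0.1108,0],0,0.3]

```text
clock: 5.1
position: [0.5816, 0.1088, 0.2118]
ee_rot: [3.141, 0.0, -0.003]
force: [0.3, 0.1, -1.9]
width: 0.605
gripper_force: 25.0
```

Emit:
step_hand:
  offsets:
    - [[0,0,0],0,0.3]
    - [[0,0,0.05],0,0.3]
    - [[0,0,0.075],0,0.3]
    - [[0,0,0.05],0,0.3]
    - [[0,0,0],0,0.3]
    - [[0,0,0],0,0.3]

```text
clock: 5.7
position: [0.5815, 0.1069, 0.1427]
ee_rot: [3.141, 0.0, -0.003]
force: [-0.1, 0.5, -2.1]
width: 0.606
gripper_force: 25.0
```

```bash
cat >> h.py <<'E'
def go(*t):
    s=readout.observe(); M=R.from_rotvec(s["ee_rot"]).as_matrix(); print("clk",s["clock"],"delta",(M.T@(np.array(t)-s["position"])).round(4),"w",round(s["width"]*92,1),"tilt",M[2].round(4))
E
python3 -c "
from h import *
go(.5836,.1063,.0955)"
```

```text
clk 5.7 delta [0.0021 0.0006 0.0472] w 55.7 tilt [-1.9e-03  4.0e-04 -1.0e+00]
```

Converted, 0.02 m / 0.4 = 0.05, 0.005 m / 0.4 = 0.0125.

Emit:
step_hand:
  offsets:
    - [[0.005,0.0015,0.05],0,0.3]
    - [[0,0,0.05],0,0.3]
    - [[0,0,0.0125],0,0.3]
    - [[0,0,0.0025],0,0.3]
    - [[0,0,0],0,0.3]
    - [[0,0,0],0,0.3]

```text
clock: 6.3
position: [0.5847, 0.1067, 0.0985]
ee_rot: [-3.141, -0.0, -0.003]
force: [0.2, 0.0, -1.9]
width: 0.605
gripper_force: 25.0
```

```bash
python3 -c "
from h import *
go(.5836,.1063,.0945)"
```

```text
clk 6.3 delta [-0.0012  0.0004  0.004 ] w 55.7 tilt [ 1.8e-03 -5.0e-04 -1.0e+00]
```

Converted, 0.002 m / 0.4 = 0.005, 0.0015 m / 0.4 = 0.0038.

Emit:
step_hand:
  offsets:
    - [[-0.0025,0,0.005],0,0.3]
    - [[0,0,0.0038],0,0.3]
    - [[0,0,0],0,0.3]
    - [[0,0,0],0,0.3]

```text
clock: 6.7
position: [0.5831, 0.1066, 0.0941]
ee_rot: [-3.142, -0.0, -0.0]
force: [-1.7, -1.1, 2.4]
width: 0.606
gripper_force: 25.0
```

Converted, -0.04 m / 0.4 = -0.1, -0.03 m / 0.4 = -0.075.

Emit:
step_hand:
  offsets:
    - [[0,0,0],0,0.9]
    - [[0,0,0],0,0.9]
    - [[0,0,0],0,0.9]
    - [[0,0,0],0,0.9]
    - [[0,0,-0.075],0,0.9]
    - [[0,0,-0.1],0,0.9]
    - [[0,0,-0.075],0,0.9]
    - [[0,0,-0.025],0,0.9]
    - [[0,0,0],0,0.9]

```text
clock: 7.6
position: [0.5838, 0.1067, 0.2052]
ee_rot: [-3.141, 0.0, -0.005]
force: [-0.2, -1.0, -0.4]
width: 0.897
gripper_force: 0.0
```

```bash
python3 -c "
from h import *
go(.5495,-.336,.092)"
```

```text
clk 7.6 delta [-0.0346  0.4428  0.1128] w 82.5 tilt [ 2.9e-03 -7.0e-04 -1.0e+00]
```

Converted, 0.0443 m / 0.4 = 0.1108, 0.044 m / 0.4 = 0.11.

Emit:
step_hand:
  offsets:
    - [[-0.0088,0.1108,0],0,0.9]
    - [[-0.0088,0.1108,0],0,0.9]
    - [[-0.0088,0.1108,0],0,0.9]
    - [[-0.0088,0.1108,0],0,0.9]
    - [[-0.0088,0.1108,0],0,0.9]
    - [[-0.0088,0.1108,0],0,0.9]
    - [[-0.0088,0.1108,0],0,0.9]
    - [[-0.0088,0.1108,0],0,0.9]
    - [[-0.0088,0.1108,0],0,0.9]
    - [[-0.0075,0.11,0],0,0.9]

```text
clock: 8.6
position: [0.5473, -0.3376, 0.2016]
ee_rot: [-3.14, 0.0, 0.004]
force: [0.6, -0.7, 0.4]
width: 0.899
gripper_force: 0.0
```

Emit:
step_hand:
  offsets:
    - [[0,0,0.025],0,0.9]
    - [[0,0,0],0,0.9]
    - [[0,0,0],0,0.9]

```text
clock: 8.9
position: [0.5483, -0.3345, 0.1922]
ee_rot: [-3.139, -0.002, 0.004]
force: [0.1, 0.4, -0.0]
width: 0.899
gripper_force: 0.0
```

```bash
python3 - <<'E'
from h import *
p=cams.get_image("top"); cv2.imwrite("pics/t2.png",p["image"])
d=seg(p,"blue",proj(p,[.5836,.1063,.062])); print(d["w"],d["area"])
T=np.array([.4770,.1233]); a=-.158; v=d["w"][:2]-T; print(v@[np.cos(a),np.sin(a)], v@[-np.sin(a),np.cos(a)]); print(seg(p,"amber")["w"])
go(.5495,-.336,.092)
E
```

```text
[0.58380745 0.10615361 0.062     ] 347.5
0.1081749236382573 -0.0001273649795137275
[0.70963991 0.0033001  0.05      ]
clk 8.95 delta [0.0008 0.0019 0.1009] w 82.6 tilt [-0.0012 -0.0016 -1.    ]
```

View pics/t2.png

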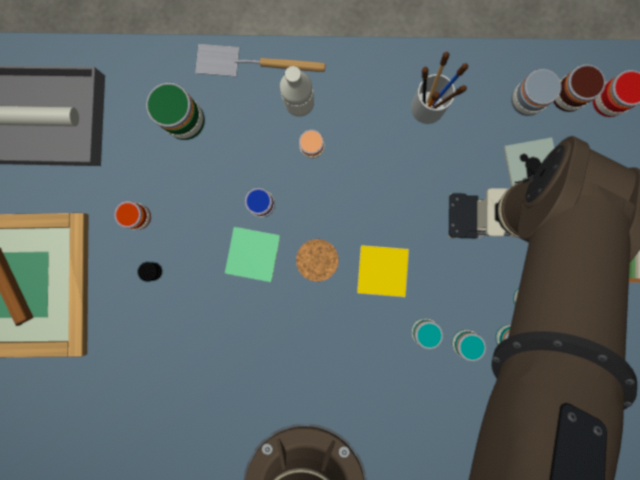

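The picture shows the blue jar standing at (259,202), squarely behind the mint tile at (252,254). It measures 108 mm out and 0 mm off the midline, and the peach jar has not moved. Next is the mauve jar.

Converted, 0.04 m / 0.4 = 0.1, 0.03 m / 0.4 = 0.075.

Emit:
step_hand:
  offsets:
    - [[0.0025,0.0025,0.075],0,0.9]
    - [[0,0.0025,0.1],0,0.9]
    - [[0,0,0.075],0,0.9]
    - [[0,0,0],0,0.9]
    - [[0,0,0],0,0.9]
    - [[0,0,0],0,0.3]
    - [[0,0,0],0,0.3]
    - [[0,0,0],0,0.3]
    - [[0,0,0],0,0.3]
    - [[0,0,0],0,0.3]
  grip_force: 25

```text
clock: 9.95
position: [0.55, -0.3381, 0.0947]
ee_rot: [3.141, 0.0, 0.002]
force: [-1.5, 1.4, 7.0]
width: 0.606
gripper_force: 25.0
```

Emit:
step_hand:
  offsets:
    - [[0,0,0],0,0.3]
    - [[0,0,0],0,0.3]
    - [[0,0,-0.05],0,0.3]
    - [[0,0,-0.1],0,0.3]
    - [[0,0,-0.1],0,0.3]
    - [[0,0,-0.025],0,0.3]
    - [[0,0,0],0,0.3]

```text
clock: 10.65
position: [0.5502, -0.3387, 0.2056]
ee_rot: [3.14, -0.0, 0.005]
force: [1.2, -0.7, -2.9]
width: 0.603
gripper_force: 25.0
```

```bash
python3 -c "
from h import *
go(.4685,-.0138,.098)"
```

```text
clk 10.65 delta [-0.0821 -0.325   0.1068] w 55.5 tilt [ 0.003   0.0017 -1.    ]
```

Converted, -0.0406 m / 0.4 = -0.1015, -0.0103 m / 0.4 = -0.0258.

Emit:
step_hand:
  offsets:
    - [[-0.0258,-0.1015,0],0,0.3]
    - [[-0.0258,-0.1015,0],0,0.3]
    - [[-0.0258,-0.1015,0],0,0.3]
    - [[-0.0258,-0.1015,0],0,0.3]
    - [[-0.0258,-0.1015,0],0,0.3]
    - [[-0.0258,-0.1015,0],0,0.3]
    - [[-0.0258,-0.1015,0],0,0.3]
    - [[-0.0258,-0.1015,0],0,0.3]
    - [[0,0,0],0,0.3]

```text
clock: 11.55
position: [0.4646, -0.0077, 0.2022]
ee_rot: [-3.139, -0.013, 0.006]
force: [0.8, -0.5, -2.1]
width: 0.607
gripper_force: 25.0
```

Emit:
step_hand:
  offsets:
    - [[0,0,0.05],0,0.3]
    - [[0,0,0.075],0,0.3]
    - [[0,0,0.075],0,0.3]
    - [[0,0,0.0375],0,0.3]
    - [[0,0,0],0,0.3]
    - [[0,0,0],0,0.3]

```text
clock: 12.15
position: [0.4665, -0.0137, 0.1081]
ee_rot: [3.141, -0.0, -0.004]
force: [-0.1, 0.2, -2.2]
width: 0.605
gripper_force: 25.0
```

```bash
python3 -c "
from h import *
go(.4685,-.0138,.0987)"
```

```text
clk 12.15 delta [0.002  0.0001 0.0094] w 55.7 tilt [-2.2e-03  2.0e-04 -1.0e+00]
```

Converted, 0.004 m / 0.4 = 0.01, 0.003 m / 0.4 = 0.0075.

Emit:
step_hand:
  offsets:
    - [[0.005,0,0.01],0,0.3]
    - [[0,0,0.0075],0,0.3]
    - [[0,0,0.005],0,0.3]
    - [[0,0,0.0013],0,0.3]
    - [[0,0,0],0,0.3]
    - [[0,0,0],0,0.3]

```text
clock: 12.75
position: [0.4692, -0.0133, 0.0995]
ee_rot: [3.142, 0.0, 0.0]
force: [-0.3, -0.2, -2.0]
width: 0.603
gripper_force: 25.0
```

Converted, 0.001 m / 0.4 = 0.0025.

Emit:
step_hand:
  offsets:
    - [[0,0,0.0025],0,0.3]
    - [[0,0,0],0,0.3]
    - [[0,0,0],0,0.3]

```text
clock: 13.05
position: [0.4693, -0.0134, 0.0987]
ee_rot: [3.142, -0.0, 0.001]
force: [-1.6, -1.1, 6.1]
width: 0.604
gripper_force: 25.0
```

Contact on the mat. Release, rise, and go to the rust jar.

Converted, -0.04 m / 0.4 = -0.1, -0.03 m / 0.4 = -0.075.

Emit:
step_hand:
  offsets:
    - [[0,0,0],0,0.9]
    - [[0,0,0],0,0.9]
    - [[0,0,0],0,0.9]
    - [[0,0,0],0,0.9]
    - [[0,0,-0.075],0,0.9]
    - [[0,0,-0.1],0,0.9]
    - [[0,0,-0.075],0,0.9]
    - [[0,0,-0.025],0,0.9]
    - [[0,0,0],0,0.9]

```text
clock: 13.95
position: [0.4699, -0.0133, 0.2095]
ee_rot: [-3.141, 0.0, -0.005]
force: [0.3, -0.6, -1.6]
width: 0.9
gripper_force: 0.0
```

Emit:
step_hand:
  offsets:
    - [[0.0205,-0.0963,0],0,0.9]
    - [[0.0205,-0.0963,0],0,0.9]
    - [[0.0205,-0.0963,0],0,0.9]
    - [[0.0205,-0.0963,0],0,0.9]
    - [[0.0205,-0.0963,0],0,0.9]
    - [[0.0205,-0.0963,0],0,0.9]
    - [[0.0205,-0.0963,0],0,0.9]
    - [[0.0205,-0.0963,0],0,0.9]
    - [[0.0205,-0.0963,0],0,0.9]
    - [[0.0193,-0.0955,0],0,0.9]

```text
clock: 14.95
position: [0.5502, 0.3725, 0.2057]
ee_rot: [3.14, 0.0, -0.004]
force: [0.1, -0.3, -0.1]
width: 0.899
gripper_force: 0.0
```

Emit:
step_hand:
  offsets:
    - [[0,0,0.025],0,0.9]
    - [[0,0,0],0,0.9]
    - [[0,0,0],0,0.9]

```text
clock: 15.25
position: [0.5503, 0.3697, 0.1964]
ee_rot: [3.139, -0.001, -0.004]
force: [-0.6, -0.5, 0.1]
width: 0.9
gripper_force: 0.0
```

```bash
python3 - <<'E'
from h import *
p=cams.get_image("top"); cv2.imwrite("pics/t3.png",p["image"])
d=seg(p,"mauve",proj(p,[.4685,-.014,.066]),z=.066); print(d["w"],d["area"],"mat .4685 -.0138")
go(.5505,.371,.092)
E
```

```text
[ 0.46838249 -0.01390674  0.066     ] 375.5 mat .4685 -.0138
clk 15.3 delta [-1.000e-04 -1.600e-03  1.053e-01] w 82.8 tilt [-0.0012  0.002  -1.    ]
```

View pics/t3.png

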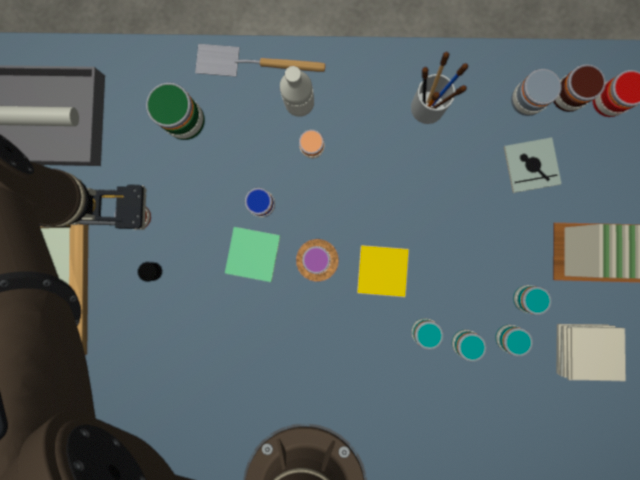

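Mauve stands centred on the mat at (316,261), within 1 mm. The gripper is now over the rust jar.

Converted, 0.04 m / 0.4 = 0.1, 0.033 m / 0.4 = 0.0825.

Emit:
step_hand:
  offsets:
    - [[0,-0.0025,0.075],0,0.9]
    - [[0,0,0.1],0,0.9]
    - [[0,0,0.0825],0,0.9]
    - [[0,0,0],0,0.9]
    - [[0,0,0],0,0.9]
    - [[0,0,0],0,0.3]
    - [[0,0,0],0,0.3]
    - [[0,0,0],0,0.3]
    - [[0,0,0],0,0.3]
    - [[0,0,0],0,0.3]
  grip_force: 25

```text
clock: 16.3
position: [0.551, 0.3726, 0.0962]
ee_rot: [-3.141, 0.0, -0.002]
force: [-1.0, -1.7, 5.7]
width: 0.607
gripper_force: 25.0
```

Emit:
step_hand:
  offsets:
    - [[0,0,0],0,0.3]
    - [[0,0,0],0,0.3]
    - [[0,0,-0.05],0,0.3]
    - [[0,0,-0.1],0,0.3]
    - [[0,0,-0.1],0,0.3]
    - [[0,0,-0.05],0,0.3]
    - [[0,0,0],0,0.3]

```text
clock: 17.0
position: [0.5519, 0.3734, 0.219]
ee_rot: [-3.138, 0.0, -0.007]
force: [-0.1, 0.6, -1.3]
width: 0.601
gripper_force: 25.0
```

```bash
python3 -c "
from h import *
go(.4494,-.1518,.102)"
```

```text
clk 17.0 delta [-0.103   0.5256  0.1145] w 55.3 tilt [ 0.0048 -0.0037 -1.    ]
```

Converted, 0.0438 m / 0.4 = 0.1095, -0.0086 m / 0.4 = -0.0215.

Emit:
step_hand:
  offsets:
    - [[-0.0215,0.1095,0],0,0.3]
    - [[-0.0215,0.1095,0],0,0.3]
    - [[-0.0215,0.1095,0],0,0.3]
    - [[-0.0215,0.1095,0],0,0.3]
    - [[-0.0215,0.1095,0],0,0.3]
    - [[-0.0215,0.1095,0],0,0.3]
    - [[-0.0215,0.1095,0],0,0.3]
    - [[-0.0215,0.1095,0],0,0.3]
    - [[-0.0215,0.1095,0],0,0.3]
    - [[-0.0215,0.1095,0],0,0.3]

```text
clock: 18.0
position: [0.4632, -0.0673, 0.2142]
ee_rot: [-3.142, -0.0, 0.003]
force: [1.7, 0.2, -1.1]
width: 0.61
gripper_force: 25.0
```

Emit:
step_hand:
  offsets:
    - [[-0.0215,0.1095,0],0,0.3]
    - [[-0.0215,0.1095,0],0,0.3]
    - [[0,0,0],0,0.3]
    - [[0,0,0.05],0,0.3]
    - [[0,0,0.1],0,0.3]
    - [[0,0,0.075],0,0.3]
    - [[0,0,0.025],0,0.3]
    - [[0,0,0],0,0.3]
    - [[0,0,0],0,0.3]

```text
clock: 18.9
position: [0.4479, -0.1531, 0.1159]
ee_rot: [3.142, 0.0, 0.0]
force: [-0.1, 0.1, -1.3]
width: 0.608
gripper_force: 25.0
```

```bash
python3 -c "
from h import *
go(.4494,-.1518,.1042)"
```

```text
clk 18.9 delta [ 0.0015 -0.0013  0.0117] w 55.9 tilt [ 3.e-04  1.e-04 -1.e+00]
```

Converted, 0.005 m / 0.4 = 0.0125, 0.003 m / 0.4 = 0.0075.

Emit:
step_hand:
  offsets:
    - [[0.0038,-0.0033,0.0125],0,0.3]
    - [[0,0,0.0075],0,0.3]
    - [[0,0,0.005],0,0.3]
    - [[0,0,0.0025],0,0.3]
    - [[0,0,0],0,0.3]
    - [[0,0,0],0,0.3]

```text
clock: 19.5
position: [0.449, -0.152, 0.1044]
ee_rot: [3.142, -0.0, 0.0]
force: [0.2, -0.4, -0.8]
width: 0.602
gripper_force: 25.0
```

Emit:
step_hand:
  offsets:
    - [[0,0,0.0013],0,0.3]
    - [[0,0,0],0,0.3]

```text
clock: 19.7
position: [0.449, -0.152, 0.1042]
ee_rot: [3.141, -0.0, 0.0]
force: [-1.9, 0.3, 4.5]
width: 0.607
gripper_force: 25.0
```

Converted, -0.04 m / 0.4 = -0.1, -0.03 m / 0.4 = -0.075.

Emit:
step_hand:
  offsets:
    - [[0,0,0],0,0.9]
    - [[0,0,0],0,0.9]
    - [[0,0,0],0,0.9]
    - [[0,0,0],0,0.9]
    - [[0,0,-0.075],0,0.9]
    - [[0,0,-0.1],0,0.9]
    - [[0,0,-0.075],0,0.9]
    - [[0,0,-0.025],0,0.9]
    - [[0,0,0],0,0.9]

```text
clock: 20.6
position: [0.4497, -0.1522, 0.215]
ee_rot: [3.141, -0.0, 0.005]
force: [-0.3, 0.9, -0.5]
width: 0.904
gripper_force: 0.0
```

Emit:
step_hand:
  offsets:
    - [[-0.0035,-0.1108,0],0,0.9]
    - [[-0.0035,-0.1108,0],0,0.9]
    - [[-0.0035,-0.1108,0],0,0.9]
    - [[-0.0035,-0.1108,0],0,0.9]
    - [[-0.0035,-0.1108,0],0,0.9]
    - [[-0.0035,-0.1108,0],0,0.9]
    - [[-0.0035,-0.1108,0],0,0.9]
    - [[-0.0035,-0.1108,0],0,0.9]
    - [[0,0,0],0,0.9]
    - [[0,0,0],0,0.9]

```text
clock: 21.6
position: [0.4367, 0.2031, 0.2121]
ee_rot: [3.14, 0.005, -0.004]
force: [-0.4, 0.1, -0.5]
width: 0.902
gripper_force: 0.0
```

```bash
python3 - <<'E'
from h import *
p=cams.get_image("top"); cv2.imwrite("pics/t4.png",p["image"])
d=seg(p,"rust",proj(p,[.449,-.152,.07]),z=.07); print(d["w"],d["area"],"yellow .4494 -.1518")
E
```

```text
[ 0.44894353 -0.15250614  0.07      ] 388.5 yellow .4494 -.1518
```

Emit:
step_hand:
  offsets:
    - [[-0.0035,-0.1108,0],0,0.9]
    - [[-0.0035,-0.1108,0],0,0.9]
    - [[-0.0013,-0.1108,0],0,0.9]
    - [[0,0,0],0,0.9]
    - [[0,0,0],0,0.9]

```text
clock: 22.15
position: [0.4345, 0.3344, 0.2128]
ee_rot: [3.14, -0.0, -0.002]
force: [-0.6, -0.3, -0.4]
width: 0.898
gripper_force: 0.0
```

```bash
python3 - <<'E'
from h import *
q=cams.get_image("scene"); cv2.imwrite("pics/s4.png",q["image"])
for d in spotter.boxes_of(q,"black_pot")[:2]: print(world(q,d["centre"]),d["score"])
m=seg(q,"black",proj(q,[.435,.336,.019]),r=18,z=.019)
if m: print("sil",m["px"],m["w"],m["area"],cv2.boundingRect(m["c"]),"pred",proj(q,[.435,.336,.019]))
print(proj(q,[.435,.336,0]),proj(q,[.435,.336,.038]))
go(.435,.336,.075)
E
```

```text
sil (455.3311160384331, 204.810051736881) [0.43598363 0.3351841  0.019     ] 225.5 (448, 196, 16, 19) pred [455.45503783 204.55215708]
[454.42439563 210.11168385] [456.50435878 198.89187272]
clk 22.25 delta [ 1.000e-04 -3.500e-03  1.381e-01] w 82.7 tilt [-8.0e-04  2.1e-03 -1.0e+00]
```

View pics/s4.png

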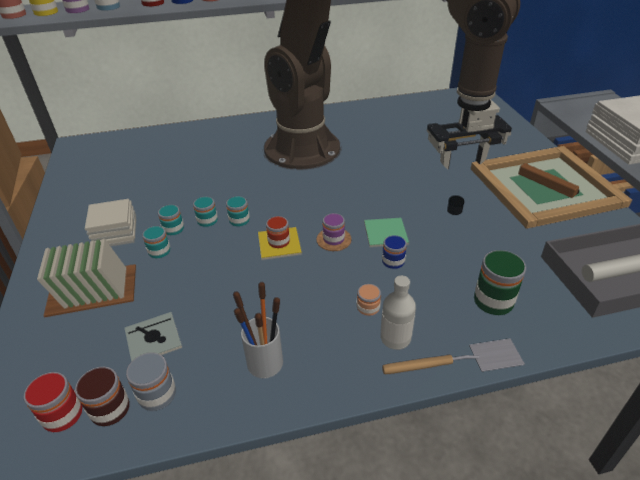

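The scene shows rust at (278,234) on yellow, mauve at (333,229) on the mat, and blue at (395,252) behind mint, all upright. The pot at (455,205) agrees from both views: (0.4355, 0.3355).

Converted, 0.04 m / 0.4 = 0.1, 0.017 m / 0.4 = 0.0425.

Emit:
step_hand:
  offsets:
    - [[0.0013,-0.0025,0.1],0,0.9]
    - [[0,0,0.1],0,0.9]
    - [[0,0,0.1],0,0.9]
    - [[0,0,0.0425],0,0.9]
    - [[0,0,0],0,0.9]
    - [[0,0,0],0,0.9]
    - [[0,0,0],0,0.2]
    - [[0,0,0],0,0.2]
    - [[0,0,0],0,0.2]
    - [[0,0,0],0,0.2]
  grip_force: 15

```text
clock: 23.25
position: [0.4352, 0.3365, 0.0774]
ee_rot: [-3.141, 0.0, -0.001]
force: [-1.2, 0.5, 1.0]
width: 0.604
gripper_force: 0.0
```

Emit:
step_hand:
  offsets:
    - [[0,0,0],0,0.2]
    - [[0,0,0],0,0.2]
    - [[0,0,0],0,0.2]
    - [[0,0,0],0,0.2]

```text
clock: 23.65
position: [0.435, 0.3364, 0.0769]
ee_rot: [3.142, 0.0, 0.0]
force: [-0.4, -2.0, 3.0]
width: 0.453
gripper_force: 15.0
```

```bash
python3 -c "
from h import *
go(.4355,.3355,.075)"
```

```text
clk 23.65 delta [0.0005 0.0009 0.0019] w 41.7 tilt [ 1.e-04  0.e+00 -1.e+00]
```

Converted, -0.04 m / 0.4 = -0.1, -0.02 m / 0.4 = -0.05.

Emit:
step_hand:
  offsets:
    - [[0,0,-0.05],0,0.2]
    - [[0,0,-0.1],0,0.2]
    - [[0,0,-0.1],0,0.2]
    - [[0,0,-0.1],0,0.2]
    - [[0,0,-0.05],0,0.2]
    - [[0,0,0],0,0.2]

```text
clock: 24.25
position: [0.436, 0.3374, 0.2399]
ee_rot: [-3.138, 0.0, -0.007]
force: [-0.6, 0.5, -0.4]
width: 0.454
gripper_force: 15.0
```

Emit:
step_hand:
  offsets:
    - [[0.0083,0.0875,0],0,0.2]
    - [[0.0083,0.0875,0],0,0.2]
    - [[0.0083,0.0875,0],0,0.2]
    - [[0.0083,0.0875,0],0,0.2]
    - [[0.0083,0.0875,0],0,0.2]
    - [[0.0083,0.0875,0],0,0.2]
    - [[0.0083,0.0875,0],0,0.2]
    - [[0.0083,0.0875,0],0,0.2]
    - [[0.0083,0.0875,0],0,0.2]
    - [[0.0083,0.0875,0],0,0.2]

```text
clock: 25.25
position: [0.4672, -0.0152, 0.2357]
ee_rot: [3.141, 0.0, -0.003]
force: [0.6, 0.7, -0.9]
width: 0.456
gripper_force: 15.0
```

Emit:
step_hand:
  offsets:
    - [[0,0,0],0,0.2]
    - [[0,0,0.05],0,0.2]
    - [[0,0,0.075],0,0.2]
    - [[0,0,0.05],0,0.2]
    - [[0,0,0],0,0.2]
    - [[0,0,0],0,0.2]

```text
clock: 25.85
position: [0.4676, -0.0133, 0.1665]
ee_rot: [3.142, 0.001, -0.003]
force: [0.3, -0.2, -0.0]
width: 0.451
gripper_force: 15.0
```

```bash
python3 -c "
from h import *
go(.4684,-.0137,.1429)"
```

```text
clk 25.85 delta [0.0009 0.0004 0.0236] w 41.5 tilt [-0.0017  0.     -1.    ]
```

Converted, 0.012 m / 0.4 = 0.03, 0.006 m / 0.4 = 0.015.

Emit:
step_hand:
  offsets:
    - [[0.0025,0,0.03],0,0.2]
    - [[0,0,0.015],0,0.2]
    - [[0,0,0.005],0,0.2]
    - [[0,0,0.0025],0,0.2]
    - [[0,0,0],0,0.2]
    - [[0,0,0],0,0.2]

```text
clock: 26.45
position: [0.4691, -0.0137, 0.146]
ee_rot: [3.142, -0.0, 0.001]
force: [0.5, 0.3, -1.6]
width: 0.453
gripper_force: 15.0
```

```bash
python3 -c "
from h import *
go(.4684,-.0137,.1429)"
```

```text
clk 26.45 delta [-0.0007  0.      0.0031] w 41.7 tilt [ 4.e-04  0.e+00 -1.e+00]
```

Converted, 0.0015 m / 0.4 = 0.0038, 0.001 m / 0.4 = 0.0025.

Emit:
step_hand:
  offsets:
    - [[-0.0013,0,0.0038],0,0.2]
    - [[0,0,0.0025],0,0.2]
    - [[0,0,0],0,0.2]
    - [[0,0,0],0,0.2]

```text
clock: 26.85
position: [0.4685, -0.0137, 0.1433]
ee_rot: [3.142, 0.0, -0.0]
force: [0.3, 0.7, -0.6]
width: 0.452
gripper_force: 15.0
```

Converted, 0.0008 m / 0.4 = 0.002.

Emit:
step_hand:
  offsets:
    - [[0,0,0.002],0,0.2]
    - [[0,0,0],0,0.2]
    - [[0,0,0],0,0.2]

```text
clock: 27.15
position: [0.4686, -0.0137, 0.1429]
ee_rot: [3.142, 0.0, 0.001]
force: [-2.4, -0.5, 5.1]
width: 0.456
gripper_force: 15.0
```

Converted, -0.04 m / 0.4 = -0.1, -0.03 m / 0.4 = -0.075.

Emit:
step_hand:
  offsets:
    - [[0,0,0],0,0.7]
    - [[0,0,0],0,0.7]
    - [[0,0,0],0,0.7]
    - [[0,0,0],0,0.7]
    - [[0,0,-0.075],0,0.7]
    - [[0,0,-0.1],0,0.7]
    - [[0,0,-0.1],0,0.7]
    - [[0,0,0],0,0.7]

```text
clock: 27.95
position: [0.4709, -0.0134, 0.2573]
ee_rot: [-3.141, 0.0, -0.013]
force: [1.0, 1.2, 0.4]
width: 0.697
gripper_force: 0.0
```

Emit:
step_hand:
  offsets:
    - [[0,0.1,0],0,0.7]
    - [[0,0.1,0],0,0.7]
    - [[0,0.1,0],0,0.7]
    - [[0,0.1,0],0,0.7]
    - [[0,0.1,0],0,0.7]
    - [[0,0.1,0],0,0.7]
    - [[0,0.1,0],0,0.7]
    - [[0,0.1,0],0,0.7]
    - [[0,0,0],0,0.7]
    - [[0,0,0],0,0.7]

```text
clock: 28.95
position: [0.4679, -0.3344, 0.2517]
ee_rot: [-3.141, 0.003, 0.002]
force: [-0.8, 1.0, -0.9]
width: 0.698
gripper_force: 0.0
```

```bash
python3 - <<'E'
from h import *
p=cams.get_image("top"); q=cams.get_image("scene")
for k,w in dict(blue=[.5838,.1062,.062],rust=[.449,-.152,.07],amber=[.7096,.0033,.05],mauve=[.4684,-.0137,.066],black=[.4684,-.0137,.104]).items():
    d=seg(p,k,proj(p,w),r=25,z=w[2]); print(k,d and (d["w"].round(4),d["area"]))
m=seg(q,"black",proj(q,[.4684,-.0137,.085]),r=22,z=.085); print(m["px"],m["w"],proj(q,[.4684,-.0137,.085]))
a=proj(q,[.469,0,.04]).astype(int); c=cv2.resize(q["image"][a[1]-75:a[1]+75,a[0]-100:a[0]+100],None,fx=4,fy=4,interpolation=cv2.INTER_CUBIC); cv2.imwrite("pics/s5.png",c)
go(0,0,0)
E
```

```text
blue (array([0.5838, 0.1062, 0.062 ]), 347.5)
rust (array([ 0.4489, -0.1525,  0.07  ]), 388.5)
amber (array([0.7096, 0.0032, 0.05  ]), 344.0)
mauve (array([ 0.4564, -0.0258,  0.066 ]), 17.0)
black (array([ 0.4691, -0.0141,  0.104 ]), 265.5)
(333.2954686530105, 213.2451893234016) [ 0.46851754 -0.01410402  0.085     ] [333.44262586 213.19067492]
clk 29.05 delta [-0.468  -0.3327  0.2526] w 64.5 tilt [-6.e-04 -1.e-03 -1.e+00]
```

View pics/s5.png

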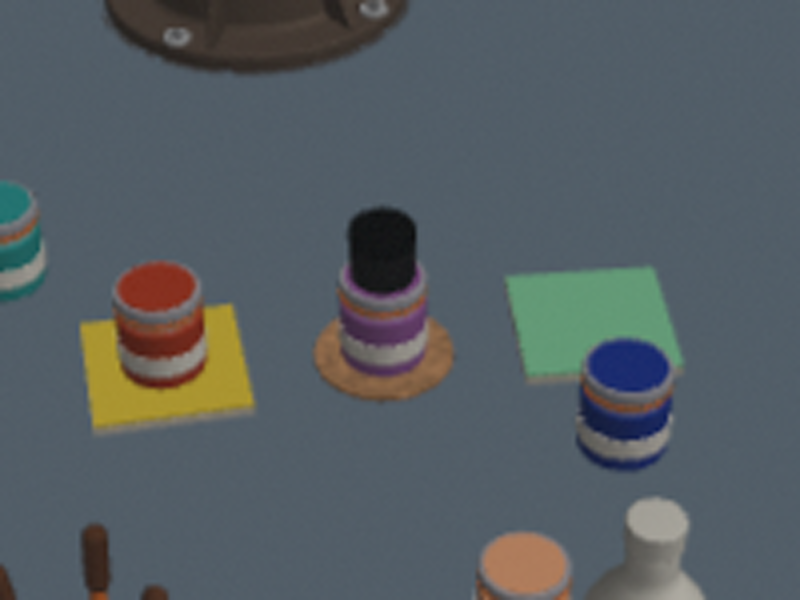

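The crop shows rust at (160,325) on yellow, the pot at (382,248) centred on mauve on the mat, and blue at (626,402) behind mint. All are upright, the peach jar has not moved and the gripper is clear, so I hand in.

```bash
python3 -c "
from h import *
print(workorder.sign_off())"
```

```text
the job is handed in; nothing more can be done
None
```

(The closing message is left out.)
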